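# Set a swivel-and-tilt dial gauge onto a jar lid

## Robot

A 7-joint arm with a two-finger parallel gripper is mounted at the origin on a cart in front of the work surface, level with it; the furniture and walls round the work are solid. World frame = base frame: x ahead of the robot, y to its left, z up, the work surface at z = 0. Lengths are in m, angles in rad, forces in N, time in s.
With the tool pointing down it reaches from about 0.35 to 0.9 m from the base axis. Payload 19.9 kg.
Tool frame: the origin (TCP) lies at the very end of the fingers, on their centre line; the grasp point (between the pads) lies 19 mm behind it; z points along the fingers, y is the line along which they close (so a half turn about z gives the same grasp; the last joint's range is limited). The gripper opens to 94 mm and grips with 3 to 60 N. Pads are 16 mm wide; open, the fingers measure 119 mm over their backs; the gripper's body (75 mm by 177 mm) begins 78 mm behind the grasp point.
Start: joints at [-1.371, 0.417, -0.01, 1.614, 0.005, 1.111, -0.053], TCP at [0.15, 0.607, 0.205] pointing down, gripper open.
Joint ranges: [-2.81, 2.81], [-0.39, 2.02], [-1.27, 1.25], [0.06, 2.57], [-1.19, 4.33], [0.19, 2], [-2.82, 2.82]. Speed limits (rad/s): [1.89, 1.89, 2.39, 2.39, 3.01, 3.01, 3.01].

## Interface

Orientations are given as a unit quaternion [w, x, y, z].
In Python, from station import manip gives the robot as it stands.
- The arm moves only by the tool drive_tool, never from a script. Its argument "increments" is a list of rows, each a list of 3 entries, a list of its own where there are three numbers: the shift along the tool's x, y, z each as a share of 0.25 m, from -1 to 1, then the turn about the tool's z as a share of 0.5 rad, from -1 to 1, then the opening, from 0 (shut) to 1 (fully open). A call has 1 to 20 rows; each row is the pose to reach, as a shift and turn from the pose commanded when the call began, along the tool's axes at that moment; what a row does not reach only later rows make up. A row lasts 1/10 s, in which the tool goes at most 50 mm and 8.59 degrees, less where a joint would pass 70% of its speed; a pose out of reach is approached as far as the arm can. A call with a number of a shift or a turn outside -1 to 1 is refused whole. A call with a gripper value outside its range is refused whole. The fingers move at their own pace and stop on an object; the grip force is fixed at half the most. Time passes only in rows, so rows that repeat a pose let the fingers close. It gives the time, the measured TCP pose, the force, the opening and the grip force at its end, in the units of the state.
- manip.read_state(): the state, without advancing time (a new reading comes with each control period).
- manip.read_camera(name): name is "scene" or "top" or "wrist"; returns a dict with "color" (384x512x3 uint8, red, green, blue), "range_z" (384x512 float32, m along the optical axis (not along the pixel's ray), 0 where there is no reading), "fx", "fy", "cx", "cy" (pixels), "R" (3x3) and "t" (3): a world point X has camera coordinates R X + t; the wrist camera has in their place "mount" (4x4, takes a point from camera to tool coordinates, whose origin is the TCP and whose axes are the flange's). Camera axes: x right, y down, z forward; pixel columns grow to the right and rows downward; lengths in m; the calibration is good to about 2 mm. A picture is of the moment at which its call begins: read the wrist's pose just before it.
- manip.close_job(): hands the job in; it is judged then, once.
Trained networks look in a picture, given as the dict that the camera call returned (one of the last four; its "shot" number tells which), for a name from the list of things; names that differ only in an ending like _2 or _b are one class to them, and where a whole thing is asked for, a point or a joint stands for the part that bears it (a point fixed in the world has none). Each returns a list of dicts, best first, with "conf" (0 to 1); they miss things now and then, are a little off and sometimes report something else, mostly with a low value. They report only what shows in the picture. A call takes as long as a camera call. They do not tell look-alikes from the thing itself.
- manip.search_frame(picture, label): "extent" ([left, top, width, height] in pixels, round what is visible of it).
- manip.outline_of(picture, label): "mask" (384x512 bool, what is visible of it) and "extent" ([left, top, width, height] in pixels, round what is visible of it).
- manip.spot_point(picture, label): "at" ([column, row] in pixels: a listed point, or the origin of a listed thing).
The state is a dict: "time_s": time; "qpos": joint angles; "joint_vel": joint speeds; "joint_efforts": joint torques, N m; "tcp_pos": TCP position; "tcp_rot": TCP orientation; "force": force on the tool from outside, world axes, zero at the start; "torque": the same for the moment, N m; "finger_gap": finger opening in m; "grasp_force": force on a finger pad.
Only numpy, scipy, OpenCV 4.12 (cv2) and the standard library are available. Lean on these libraries where they do the work, as an engineer would, in place of code of your own. Each camera call takes 0.05 s, during which the arm holds its last target. There are 200 camera calls.

## Task

Two jars stand beside the dial gauge on its swivel-and-tilt stand; set the gauge up on the larger of them. Swivel the raised arm round until the plunger stands over the middle of that jar's lid, then tilt the arm down until the plunger meets the lid and is pushed in about half of its travel, so that the needle has gone half-way round, and let go. Do not drive the plunger in to its end, do not shift that jar, and leave the other things where they are.

Things in the scene. Friction and masses are not known exactly. Their poses are not given: they have to be found in the camera images.
- gauge_stand: The stand, fixed to the table: dark steel disc 100 mm across with an upright post 28 mm thick. Origin on the table under the post's axis; z up. Its -x axis is the arm's direction at swivel 0.
- swivel (a joint): Swivel of the yoke about the post's vertical axis, rad, -1.8 to 1.8. At 0 the arm points along the stand's own -x; growing values turn it anticlockwise seen from above (towards the stand's own -y). Stiff: about 2.5 N at the ball knob, stays where left.
- tilt_beam (a joint): Tilt of the arm, rad, -0.25 to 0.75: 0 level, growing as the arm's outer end rises. Its level hinge axis crosses the post's axis 125 mm above the table. Friction holds it where left; about 4 to 6 N at the ball knob moves it up, 2 to 4 N down.
- ball_knob (a point): Centre of the black ball, 28 mm in diameter, at the arm's outer end, 215 mm from the tilt hinge, on the arm's centre line: the place to take hold. The round dial case (56 mm across) ends 37 mm inward of it; its face stands at most 43 mm above the arm's centre line.
- gauge_axis (a point): The point on the arm's centre line, 150 mm from the tilt hinge, where the dial gauge is clamped by its stem. The white dial is above it, and the plunger stands below it, square to the arm: with the arm level, straight below.
- plunger (a joint): How far the sprung plunger is pushed in, m: 0 free, 0.014 at its end; the needle makes one turn over that. Foot 14 mm wide. The free foot hangs 59 to 73 mm below the arm's centre line: the gauge is clamped at a different height each time, not measured, so find the lid by touch. The spring gives 1.5 N at first touch and 0.5 N more per mm; on letting go it may come back 1 mm.
- balm_jar: The larger jar, loose: amber with a cream lid, 59 mm across, 66 mm tall, lid top flat. Origin at the middle of its underside, z up. Its middle is 145 to 157 mm from the post's axis, to the one or the other side of the arm.
- salve_jar: The smaller jar, same look, 43 mm across, 44 mm tall, at the other side of the arm; leave it. Origin under its middle.
- jar_lid: Cream jar lid 59 mm across, 14 mm high, lying between the jars; leave it. Origin under its middle.
- tape: Roll of tan tape, 94 mm across, 24 mm high, lying flat to the right; leave it. Origin under its middle.
- funnel: White funnel standing mouth down, 95 mm across, 86 mm high, to the right; leave it. Origin under its middle.
- bottle: Amber bottle, 58 mm across, 143 mm tall, at the left; leave it. Origin under its middle.
- tamper: Tamper with a wooden handle, 42 mm across, 83 mm tall, at the left front; leave it. Origin under its middle.
- label_roll: White roll of labels, 80 mm across, 38 mm high, lying flat at the right front; leave it. Origin under its middle.
Not all that is in view belongs to the job. What is shaped like the balm_jar but blue or yellow is not meant.

How it is judged:
By the outcome, as a careful person would: the job done as asked, in the order asked, and still so for the second after the job is handed in, with the robot touching nothing.
It also fails if it takes over 42 s, if anything falls off the work surface, if the arm or the gripper's body presses on something with over 40 N, if the wrist force passes 120 N, or if a joint passes its speed limit or range.

## Working session

There is one attempt and no reset: what is moved stays moved. The work goes in short steps, Python scripts to look and compute and a tool call to move; the robot and the scene stay as the last step left them, time stands still between calls to the robot, and variables do not carry over. Pictures are saved under pics/ and viewed, at most 10 in all, crops included, and the job is handed in when it is done.

Besides the shell and the picture viewer there is one more tool, called after ">>>" as name([rows], argument=value, ...), one row to a line, values as JSON. drive_tool: Moves the arm, as the interface text tells. Shift numbers are shares of 0.25 m and turn numbers shares of 0.5 rad, none past 1 either way. Its arguments: {"type":"object","properties":{"increments":{"type":"array","items":{"type":"array"}}},"required":["increments"]}

```bash
mkdir -p pics; cat > h.py <<'E'
import numpy as np, cv2
from station import manip
def world(p,u,v,z=None):
    z=p["range_z"][int(round(v)),int(round(u))] if z is None else z
    c=np.array([(u-p["cx"])/p["fx"]*z,(v-p["cy"])/p["fy"]*z,z])
    return p["R"].T@(c-p["t"])
def cloud(p,mask):
    v,u=np.nonzero(mask&(p["range_z"]>0)); z=p["range_z"][v,u]
    c=np.stack([(u-p["cx"])/p["fx"]*z,(v-p["cy"])/p["fy"]*z,z])
    return (p["R"].T@(c-p["t"][:,None])).T
def save(p,n): cv2.imwrite(f"pics/{n}.png",p["color"][:,:,::-1])
E
python3 - <<'E'
from h import *
np.set_printoptions(precision=3,suppress=True)
s=manip.read_state();print(s["time_s"],s["tcp_pos"],s["tcp_rot"],s["finger_gap"])
a=manip.read_camera("scene");b=manip.read_camera("top")
im=np.hstack([a["color"],b["color"]])[:,:,::-1]
cv2.imwrite("pics/a.png",cv2.resize(im,(800,300),interpolation=cv2.INTER_AREA)); save(b,"top0"); save(a,"scene0")
for nm,p in (("scene",a),("top",b)):
  for l in ["balm_jar","salve_jar","ball_knob","gauge_axis","gauge_stand","jar_lid"]:
    for r in manip.spot_point(p,l)[:3]: 
        print(nm,l,round(r["conf"],2),np.round(r["at"],1),world(p,*r["at"]))
  for l in ["balm_jar","salve_jar"]:
    for r in manip.outline_of(p,l)[:4]:
        c=cloud(p,r["mask"]); top=c[c[:,2]>np.percentile(c[:,2],95)-.006]
        print(nm,l,"mask",round(r["conf"],2),r["extent"],np.percentile(c[:,2],95),(top.max(0)+top.min(0))/2,np.ptp(top,axis=0))
E
```

```text
0.0 [0.15  0.606 0.205] [-0.     0.121  0.993 -0.001] 0.09397518118100232
scene balm_jar 0.78 [273.7 185.6] [ 0.549 -0.191  0.03 ]
scene balm_jar 0.6 [299.5 197. ] [ 0.436 -0.162  0.043]
scene balm_jar 0.56 [247.2 176.1] [ 0.601 -0.085  0.136]
scene salve_jar 0.64 [251.5 236.8] [0.514 0.058 0.018]
scene ball_knob 0.61 [290.8 166.1] [ 0.436 -0.059  0.257]
scene gauge_axis 0.73 [276.4 166.8] [ 0.489 -0.074  0.224]
scene gauge_stand 0.97 [243.9 203.4] [ 0.604 -0.06   0.029]
scene jar_lid 0.77 [278.1 218.1] [ 0.473 -0.062  0.013]
scene balm_jar mask 0.69 [241.2, 158.7, 15.1, 15.5] 0.06899540523171277 [ 0.637 -0.158  0.114] [0.136 0.176 0.102]
scene balm_jar mask 0.63 [262.2, 173.1, 17.2, 18.1] 0.06623655057666183 [ 0.561 -0.194  0.064] [0.039 0.024 0.008]
scene balm_jar mask 0.56 [293.2, 178.9, 16.2, 24.3] 0.06794035849190215 [ 0.445 -0.183  0.066] [0.055 0.056 0.008]
scene balm_jar mask 0.34 [271.7, 212.3, 20.9, 9.3] 0.015565067116591547 [ 0.469 -0.078  0.013] [0.057 0.056 0.007]
scene salve_jar mask 0.56 [242.6, 225.4, 13.2, 16.1] 0.04602581743944402 [0.528 0.046 0.044] [0.038 0.041 0.009]
top balm_jar 0.58 [290.4 174.2] [ 0.553 -0.204  0.07 ]
top balm_jar 0.55 [294.9 147.6] [ 0.658 -0.224  0.073]
top balm_jar 0.51 [286.3 201.1] [ 0.448 -0.186  0.065]
top salve_jar 0.58 [231.1 180.3] [0.535 0.031 0.043]
top ball_knob 0.76 [257.  204.6] [ 0.431 -0.07   0.259]
top gauge_axis 0.83 [256.6 187.5] [ 0.489 -0.069  0.253]
top gauge_stand 0.98 [254.4 162.4] [ 0.59  -0.063  0.152]
top jar_lid 0.49 [260.1 196.9] [ 0.469 -0.085  0.009]
top balm_jar mask 0.65 [277.0, 196.4, 16.1, 11.5] 0.07026777374669986 [ 0.446 -0.186  0.068] [0.051 0.051 0.008]
top balm_jar mask 0.62 [279.7, 163.7, 16.9, 17.4] 0.0711592774427878 [ 0.564 -0.21   0.07 ] [0.052 0.055 0.009]
top balm_jar mask 0.49 [283.7, 137.1, 17.9, 16.1] 0.07072500820113058 [ 0.675 -0.219  0.069] [0.053 0.052 0.008]
```

View pics/top0.png

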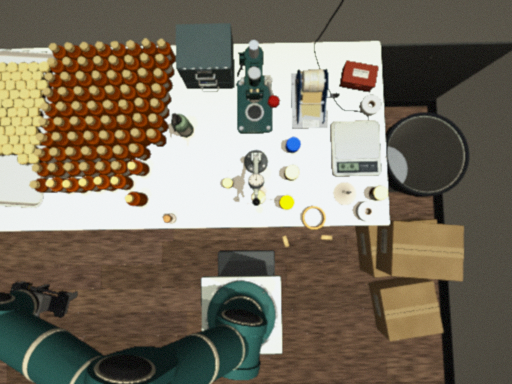

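View pics/scene0.png

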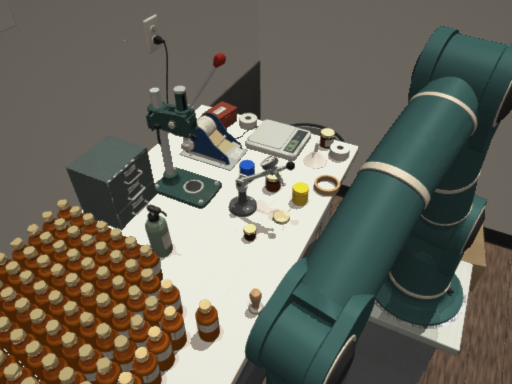

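Top view candidates: cream jar (291,172), blue (293,145), yellow (287,202), small salve jar (227,183), loose lid (260,197) and a far cream-lidded jar (378,193). By the description the balm jar is the cream one at (291,172), about (0.56,-0.205). I'll check it in a close wrist crop.

```bash
cat >> h.py <<'E'
from scipy.spatial.transform import Rotation as Ro
def TR(s):
    q=s["tcp_rot"]; return Ro.from_quat([q[1],q[2],q[3],q[0]]).as_matrix()
def shares(s,target,pos=None):
    return TR(s).T@(np.array(target)-(s["tcp_pos"] if pos is None else pos))/.25
def wrist():
    s=manip.read_state(); p=manip.read_camera("wrist")
    T=np.eye(4);T[:3,:3]=TR(s);T[:3,3]=s["tcp_pos"]; M=np.linalg.inv(T@p["mount"])
    p["R"]=M[:3,:3];p["t"]=M[:3,3]; return s,p
E
python3 - <<'E'
from h import *
np.set_printoptions(precision=3,suppress=True)
s=manip.read_state();print(TR(s))
for t in [(.28,.4,.42),(.40,.17,.42),(.42,-.08,.42)]: print(t,shares(s,t))
print(wrist()[1]["mount"])
E
```

```text
[[-0.971  0.239  0.   ]
 [ 0.239  0.971 -0.   ]
 [-0.    -0.    -1.   ]]
(0.28, 0.4, 0.42) [-0.704 -0.678 -0.858]
(0.4, 0.17, 0.42) [-1.391 -1.457 -0.858]
(0.42, -0.08, 0.42) [-1.708 -2.408 -0.858]
[[-0.    -0.966 -0.259  0.076]
 [ 1.    -0.    -0.     0.001]
 [ 0.    -0.259  0.966 -0.18 ]
 [ 0.     0.     0.     1.   ]]
```

>>> drive_tool([
  [[0,0,-0.4],0,1],
  [[-0.2,-0.2,-0.86],0,1],
  [[-0.7,-0.7,-0.86],0,1],
  [[-0.7,-0.7,-0.86],0,1],
  [[-0.7,-0.7,-0.86],0,1],
  [[-0.7,-0.7,-0.86],0,1],
  [[-0.7,-0.7,-0.86],0,1],
  [[-0.7,-0.7,-0.86],0,1],
  [[-0.7,-0.7,-0.86],0,1],
])

```text
time_s: 1.85
tcp_pos: [0.2784, 0.3943, 0.4214]
tcp_rot: [0.0, 0.122, 0.993, 0.001]
force: [-0.2, 0.5, -0.8]
finger_gap: 0.0938
grasp_force: 0.0
```

>>> drive_tool([
  [[-0.5,-0.85,0],0.25,1],
  [[-0.5,-0.85,0],0.25,1],
  [[-0.5,-0.85,0],0.25,1],
  [[-0.5,-0.85,0],0.25,1],
  [[-0.5,-0.85,0],0.25,1],
  [[-0.5,-0.85,0],0.25,1],
  [[-0.5,-0.85,0],0.25,1],
])

```text
time_s: 2.55
tcp_pos: [0.3478, 0.1594, 0.42]
tcp_rot: [-0.0, 0.182, 0.983, -0.0]
force: [0.5, -0.3, -0.5]
finger_gap: 0.0938
grasp_force: 0.0
```

>>> drive_tool([
  [[-0.56,-0.9,0],-0.73,1],
  [[-0.56,-0.9,0],-0.73,1],
  [[-0.56,-0.9,0],-0.73,1],
  [[-0.56,-0.9,0],-0.73,1],
  [[-0.56,-0.9,0],-0.73,1],
  [[-0.56,-0.9,0],-0.73,1],
  [[-0.56,-0.9,0],-0.73,1],
  [[-0.56,-0.9,0],-0.73,1],
])

```text
time_s: 3.35
tcp_pos: [0.3986, -0.0997, 0.4203]
tcp_rot: [-0.0, -0.0, 1.0, -0.001]
force: [0.1, 0.6, 0.5]
finger_gap: 0.0941
grasp_force: 0.0
```

```bash
cat > look.py <<'E'
from h import *
import sys
np.set_printoptions(precision=4,suppress=True)
s,p=wrist(); print(s["time_s"],s["tcp_pos"],TR(s)[:,0]); save(p,sys.argv[1])
for l in ["balm_jar","ball_knob","gauge_axis","gauge_stand","plunger"]:
    for r in manip.spot_point(p,l)[:2]:
        print(l,round(r["conf"],2),np.round(r["at"],1),world(p,*r["at"]))
for l in ["balm_jar","ball_knob"]:
  for r in manip.outline_of(p,l)[:3]:
    c=cloud(p,r["mask"]); top=c[abs(c[:,2]-np.percentile(c[:,2],90))<.004]
    print(l,"mask",round(r["conf"],2),np.round(r["extent"]),np.percentile(c[:,2],90),(top.max(0)+top.min(0))/2,np.ptp(top,axis=0))
E
python3 look.py w1
```

```text
3.35 [ 0.3986 -0.0997  0.4203] [-1.     -0.0002  0.0005]
balm_jar 0.75 [199.4 280. ] [ 0.649  -0.2107  0.0413]
balm_jar 0.7 [211.6 168. ] [ 0.4275 -0.1758  0.0682]
ball_knob 0.92 [287.5 213.2] [ 0.4381 -0.0675  0.2656]
gauge_axis 0.62 [281.7 241.2] [ 0.4884 -0.07    0.2251]
gauge_axis 0.6 [268.1 185. ] [ 0.47   -0.0809  0.0134]
gauge_stand 0.85 [271.2 252.4] [ 0.4923 -0.0838  0.2482]Traceback (most recent call last):
  File "look.py", line 6, in <module>
    for r in manip.spot_point(p,l)[:2]:
             ~~~~~~~~~~~~~~~~^^^^^
ValueError: it knows: ball_knob, balm_jar, bottle, funnel, gauge_axis, gauge_stand, jar_lid, label_roll, salve_jar, tamper, tape
```

View pics/w1.png

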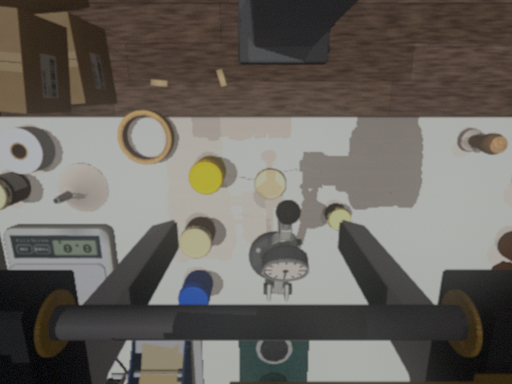

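```bash
sed -i 's/,"plunger"//' look.py; cat > meas.py <<'E'
from h import *
from scipy.optimize import least_squares
import sys
np.set_printoptions(precision=4,suppress=True)
def circ(P,r):
    f=lambda q:np.hypot(P[:,0]-q[0],P[:,1]-q[1])-r
    return P[:,:2].mean(0)
def fitdisc(P,r):  # enclosing circle of top-surface pixels
    (x,y),R=cv2.minEnclosingCircle((P[:,:2]*1000).astype(np.float32)); return np.array([x,y,R])/1000
def sphere(P,r,x0):
    f=lambda q:np.linalg.norm(P-q,axis=1)-r
    return least_squares(f,x0,loss="soft_l1",f_scale=.001)
def measure(p):
    c=cloud(p,np.ones((384,512),bool))
    a=c[(np.hypot(c[:,0]-.565,c[:,1]+.205)<.045)&(c[:,2]>.055)&(c[:,2]<.08)]
    z=np.median(a[:,2]); print("lid",len(a),z,a[:,:2].mean(0),fitdisc(a[abs(a[:,2]-z)<.005],.03))
    b=c[(np.hypot(c[:,0]-.6,c[:,1]+.066)<.075)&(c[:,2]>.004)&(c[:,2]<.03)]
    if len(b)>20:
        z=np.median(b[:,2]);print("base",len(b),z,fitdisc(b,.05))
    for r in manip.outline_of(p,"ball_knob")[:1]:
        k=cloud(p,r["mask"]); k=k[k[:,2]>.2]; q=sphere(k,.014,k.mean(0)-[0,0,.008]); print("knob",round(r["conf"],2),len(k),q.x,np.abs(q.fun).mean(),k.max(0))
    return c
if __name__=="__main__":
    s,p=wrist(); print(s["time_s"]); measure(p); 
    for n in ("top","scene"): print(n);measure(manip.read_camera(n))
    u=p["color"][150:330,150:380,::-1]; cv2.imwrite("pics/crop_%s.png"%sys.argv[1],cv2.resize(u,None,fx=3,fy=3,interpolation=cv2.INTER_CUBIC))
E
python3 meas.py 1
```

```text
3.6
lid 850 0.0667076951454924 [ 0.5596 -0.21  ] [ 0.5619 -0.2109  0.0287]
base 607 0.01902335091385808 [ 0.5966 -0.0842  0.061 ]
knob 0.59 2376 [ 0.4946 -0.0678  0.2447] 0.018295154989768716 [ 0.5395 -0.0396  0.2677]
top
lid 172 0.06654320878895541 [ 0.5634 -0.2104] [ 0.5641 -0.2107  0.0284]
base 360 0.018027073950643416 [ 0.602  -0.0679  0.0735]
knob 0.62 203 [ 0.5126 -0.0676  0.2453] 0.01352733440355835 [ 0.541  -0.0404  0.7717]
scene
lid 63 0.0650009448044955 [ 0.5583 -0.1949] [ 0.5581 -0.2072  0.0287]
base 417 0.01744835992557193 [ 0.6037 -0.068   0.0664]
knob 0.82 332 [ 0.4949 -0.0603  0.2374] 0.017368536316628685 [ 0.5383 -0.0388  0.2666]
```

View pics/crop_1.png

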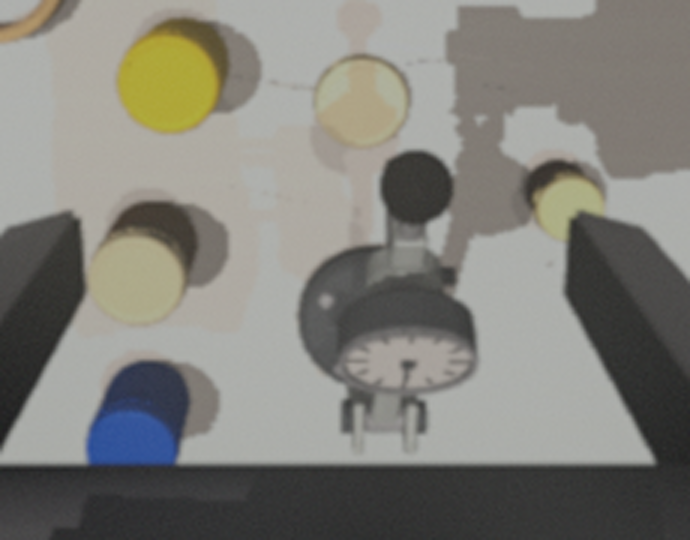

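```bash
cat > m2.py <<'E'
from meas import *
def knob(c,guess):
    k=c[np.linalg.norm(c-np.array(guess),axis=1)<.02]
    q=sphere(k,.014,k.mean(0)-[0,0,.008]); return len(k),q.x,np.abs(q.fun).mean()
def base(p):
    # dark pixels whose table-plane(z=.01) point lies near the base; angular outer rim
    v,u=np.mgrid[0:384,0:512]; z=p["range_z"]
    C=cloud(p,np.ones((384,512),bool)); dark=(p["color"].max(2)<110)[z>0]
    b=C[dark&(np.hypot(C[:,0]-.6,C[:,1]+.066)<.08)&(C[:,2]>.002)&(C[:,2]<.03)]
    zz=np.percentile(b[:,2],50); best=(0,)
    for x in np.arange(.575,.63,.001):
        for y in np.arange(-.095,-.04,.001):
            r=np.hypot(b[:,0]-x,b[:,1]-y); sc=(r<.05).sum()-2*((r>.051)).sum() - 0
            n=(abs(r-.0485)<.0015).sum(); best=max(best,(sc+2*n,x,y))
    return len(b),zz,best
if __name__=="__main__":
    s,p=wrist(); ps=[p,manip.read_camera("top"),manip.read_camera("scene")]
    for p in ps:
        c=cloud(p,np.ones((384,512),bool)); print(knob(c,(.438,-.068,.252)),base(p))
        y=c[(np.hypot(c[:,0]-.6,c[:,1]+.066)<.05)&(c[:,2]>.10)&(c[:,2]<.19)]; print(" yoke",len(y),y.min(0),y.max(0),y.mean(0))
E
python3 m2.py
```

```text
(493, array([ 0.4411, -0.0664,  0.2522]), np.float64(0.0003973503820142732)) (559, np.float64(0.019006944870008684), (np.int64(769), np.float64(0.613), np.float64(-0.06699999999999998)))
 yoke 431 [ 0.5838 -0.0915  0.1038] [ 0.6294 -0.0461  0.1557] [ 0.6094 -0.0701  0.1352]m2.py:4: RuntimeWarning: Mean of empty slice.
  q=sphere(k,.014,k.mean(0)-[0,0,.008]); return len(k),q.x,np.abs(q.fun).mean()
  ret = um.true_divide(
Traceback (most recent call last):
  File "m2.py", line 19, in <module>
    c=cloud(p,np.ones((384,512),bool)); print(knob(c,(.438,-.068,.252)),base(p))
                                              ~~~~^^^^^^^^^^^^^^^^^^^^^
  File "m2.py", line 4, in knob
    q=sphere(k,.014,k.mean(0)-[0,0,.008]); return len(k),q.x,np.abs(q.fun).mean()
  File "meas.py", line 12, in sphere
    return least_squares(f,x0,loss="soft_l1",f_scale=.001)
ValueError: Initial guess is outside of provided bounds
```

The crop confirms it: cream lid with amber body (197,240), needle at rest, black knob (288,212). The geometry also agrees: jar middle to post is 152 mm, the tilt is about 0.63, and a swivel of about 70° is needed. Now I'll grasp the ball.

>>> drive_tool([
  [[-0.17,0.133,0.2],0,1],
  [[-0.17,0.133,0.4],0,1],
  [[-0.17,0.133,0.4],0,1],
  [[-0.17,0.133,0.5],0,1],
  [[-0.17,0.133,0.6],0,1],
  [[-0.17,0.133,0.68],0,1],
  [[-0.17,0.133,0.75],0,1],
  [[-0.17,0.133,0.75],0,1],
  [[-0.17,0.133,0.75],0,1],
])

```text
time_s: 4.95
tcp_pos: [0.4408, -0.0685, 0.2334]
tcp_rot: [-0.0, 0.001, 1.0, -0.0]
force: [0.8, -0.3, 0.1]
finger_gap: 0.0942
grasp_force: 0.0
```

>>> drive_tool([
  [[0,0,0],0,0.6],
  [[0,0,0],0,0.45],
  [[0,0,0],0,0.35],
  [[0,0,0],0,0.2],
  [[0,0,0],0,0.1],
  [[0,0,0],0,0.1],
  [[0,0,0],0,0.1],
  [[0,0,0],0,0.1],
  [[0,0,0],0,0.1],
  [[0,0,0],0,0.1],
])

```text
time_s: 5.95
tcp_pos: [0.4406, -0.068, 0.2329]
tcp_rot: [-0.0, 0.001, 1.0, 0.0]
force: [-1.2, 3.0, 0.9]
finger_gap: 0.0263
grasp_force: 30.0
```

>>> drive_tool([
  [[-0.001,-0.035,0],-0.1,0.1],
  [[-0.0035,-0.069,0],-0.2,0.1],
  [[-0.008,-0.103,0],-0.3,0.1],
  [[-0.014,-0.1375,0],-0.4,0.1],
  [[-0.0215,-0.171,0],-0.5,0.1],
  [[-0.031,-0.2045,0],-0.6,0.1],
  [[-0.042,-0.237,0],-0.7,0.1],
  [[-0.0575,-0.276,0],-0.82,0.1],
  [[-0.0575,-0.276,0],-0.82,0.1],
])

```text
time_s: 6.85
tcp_pos: [0.455, -0.1382, 0.2329]
tcp_rot: [-0.0, -0.203, 0.979, -0.0]
force: [-1.7, 1.1, 2.0]
finger_gap: 0.0267
grasp_force: 30.0
```

>>> drive_tool([
  [[-0.001,-0.035,0],-0.1,0.1],
  [[-0.0035,-0.069,0],-0.2,0.1],
  [[-0.008,-0.103,0],-0.3,0.1],
  [[-0.014,-0.1375,0],-0.4,0.1],
  [[-0.0215,-0.171,0],-0.5,0.1],
  [[-0.031,-0.2045,0],-0.6,0.1],
  [[-0.042,-0.237,0],-0.7,0.1],
  [[-0.0575,-0.276,0],-0.82,0.1],
  [[-0.0575,-0.276,0],-0.82,0.1],
])

```text
time_s: 7.75
tcp_pos: [0.4951, -0.1953, 0.2331]
tcp_rot: [-0.001, -0.397, 0.918, -0.0]
force: [-1.6, 1.7, -3.0]
finger_gap: 0.0269
grasp_force: 30.0
```

>>> drive_tool([
  [[-0.001,-0.035,0],-0.1,0.1],
  [[-0.0035,-0.069,0],-0.2,0.1],
  [[-0.008,-0.103,0],-0.3,0.1],
  [[-0.014,-0.1375,0],-0.4,0.1],
  [[-0.0215,-0.171,0],-0.5,0.1],
  [[-0.031,-0.2045,0],-0.6,0.1],
  [[-0.042,-0.237,0],-0.7,0.1],
  [[-0.0575,-0.276,0],-0.82,0.1],
  [[-0.0575,-0.276,0],-0.82,0.1],
])

```text
time_s: 8.65
tcp_pos: [0.5554, -0.2311, 0.2322]
tcp_rot: [0.0, -0.576, 0.817, 0.001]
force: [5.1, 20.4, -23.1]
finger_gap: 0.0265
grasp_force: 30.0
```

```bash
cat > m3.py <<'E'
from m2 import *
s,p=wrist(); print(s["time_s"],s["tcp_pos"],TR(s)[:,0],s["force"],s["qpos"]); save(p,sys.argv[1])
P=np.array([[.4407,-.068],[.455,-.1382],[.4951,-.1953],s["tcp_pos"][:2]])
q=least_squares(lambda q:np.hypot(*(P-q[:2]).T)-q[2],[.61,-.067,.173]); print("circle",q.x,q.fun)
for p in (p,manip.read_camera("top")):
    c=cloud(p,np.ones((384,512),bool)); 
    a=c[(np.hypot(c[:,0]-.565,c[:,1]+.205)<.045)&(c[:,2]>.055)&(c[:,2]<.08)]
    if len(a): print("lid",len(a),np.median(a[:,2]),a[:,:2].min(0),a[:,:2].max(0))
    y=c[(np.hypot(c[:,0]-.61,c[:,1]+.066)<.03)&(c[:,2]>.10)&(c[:,2]<.19)]; print(" yoke",len(y),y[:,:2].min(0),y[:,:2].max(0))
E
python3 m3.py w3
```

```text
8.65 [ 0.5554 -0.2311  0.2322] [-0.3361 -0.9418 -0.0016] [  5.0666  20.3584 -23.1165] [ 1.0109  0.4999 -0.916   1.6207  0.4133  1.2297  2.8116]
circle [ 0.6106 -0.0705  0.1698] [ 0.0001 -0.0002  0.0002 -0.0001]
lid 2181 0.06677917671905845 [ 0.5334 -0.24  ] [ 0.591  -0.1829]
 yoke 26 [ 0.6034 -0.0629] [ 0.6354 -0.0499]
lid 91 0.06590056114165951 [ 0.5354 -0.2221] [ 0.5784 -0.1832]
 yoke 110 [ 0.5938 -0.0958] [ 0.6366 -0.0508]
```

View pics/w3.png

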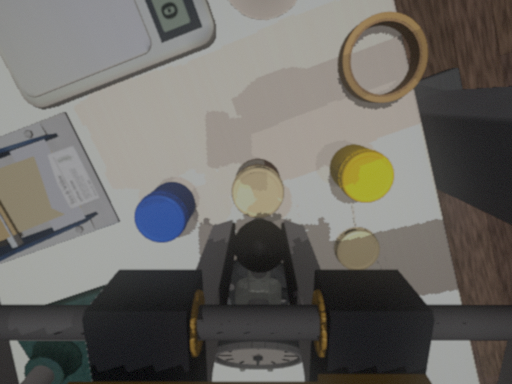

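The wrist view shows the knob at (260,245), with the cream lid at (258,190) straight beyond it on the arm line. Joint 7 is close to its limit (2.81) and some force has built up. I'll let go, turn back a little and re-measure.

>>> drive_tool([
  [[0,0,0],0,0.5],
  [[0,0,0],0,0.5],
  [[0,0,0],0,0.5],
  [[0,0,0],0,0.5],
  [[0,0,0],0.3,0.5],
  [[0,0,0],0.6,0.5],
  [[0,0,0],0.6,0.5],
  [[0,0,0],0.6,0.5],
])

```text
time_s: 9.55
tcp_pos: [0.5558, -0.2315, 0.2332]
tcp_rot: [-0.0, -0.45, 0.893, -0.0]
force: [0.0, -0.4, 0.1]
finger_gap: 0.0469
grasp_force: 0.0
```

```bash
cat > m4.py <<'E'
from m2 import *
s,p=wrist(); print(s["time_s"],s["tcp_pos"],TR(s)[:,:2].T,s["force"],s["qpos"][6]); save(p,sys.argv[1])
c=cloud(p,np.ones((384,512),bool)); print(knob(c,s["tcp_pos"]+[0,0,.019]))
a=c[(np.hypot(c[:,0]-.565,c[:,1]+.205)<.045)&(c[:,2]>.055)&(c[:,2]<.08)]
print("lid",len(a),a[:,:2].min(0),a[:,:2].max(0))
E
python3 m4.py w4
```

```text
9.55 [ 0.5558 -0.2315  0.2332] [[-0.5954 -0.8034  0.0006]
 [-0.8034  0.5954 -0.0006]] [ 0.0429 -0.4382  0.1263] 2.548218780200081
(2176, array([ 0.5549, -0.2319,  0.2513]), np.float64(0.0003474374309404311))
lid 2164 [ 0.5333 -0.2401] [ 0.5909 -0.183 ]
```

Arm bearing is 249.8° and jar bearing 249.7° from the post, so the swivel is right. Next I'll regrasp and tilt down to just above the earliest possible touch.

>>> drive_tool([
  [[0,0,0],0,0.3],
  [[0,0,0],0,0.1],
  [[0,0,0],0,0.1],
  [[0,0,0],0,0.1],
  [[0,0,0],0,0.1],
  [[0,0,0],0,0.1],
])

```text
time_s: 10.2
tcp_pos: [0.5557, -0.2317, 0.233]
tcp_rot: [-0.0, -0.448, 0.894, -0.0]
force: [-0.4, -0.3, 0.2]
finger_gap: 0.0265
grasp_force: 30.0
```

>>> drive_tool([
  [[0.036,-0.0105,0.056],0,0.1],
  [[0.056,-0.017,0.093],0,0.1],
  [[0.075,-0.022,0.131],0,0.1],
  [[0.092,-0.027,0.17],0,0.1],
  [[0.1075,-0.032,0.21],0,0.1],
  [[0.12,-0.035,0.251],0,0.1],
  [[0.1315,-0.039,0.292],0,0.1],
  [[0.141,-0.041,0.334],0,0.1],
  [[0.148,-0.0435,0.377],0,0.1],
  [[0.15,-0.044,0.394],0,0.1],
  [[0.15,-0.044,0.394],0,0.1],
])

```text
time_s: 11.3
tcp_pos: [0.5418, -0.2684, 0.1338]
tcp_rot: [-0.0, -0.448, 0.894, 0.0]
force: [1.3, -4.4, -1.2]
finger_gap: 0.0264
grasp_force: 30.0
```

```bash
python3 m4.py w5
```

```text
11.3 [ 0.5418 -0.2684  0.1338] [[-0.5994 -0.8005  0.0002]
 [-0.8005  0.5994  0.0006]] [ 1.2647 -4.4304 -1.1712] 2.5433952391544463
(2727, array([ 0.5417, -0.2684,  0.1529]), np.float64(0.0009701283671600372))
lid 242 [ 0.5437 -0.2346] [ 0.5905 -0.2014]
```

View pics/w5.png

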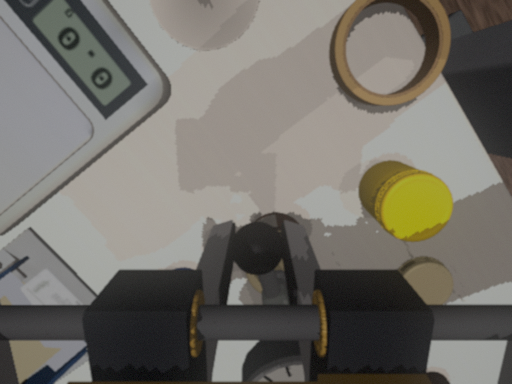

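The knob is where predicted (z 0.153, tilt 0.13). Now I'll go down gently to tilt 0.047, which is safe for every possible clamp height, then let go, lift and read the needle.

>>> drive_tool([
  [[0.001,0,0.012],0,0.1],
  [[0.002,-0.0005,0.024],0,0.1],
  [[0.003,-0.001,0.036],0,0.1],
  [[0.004,-0.001,0.048],0,0.1],
  [[0.005,-0.0015,0.06],0,0.1],
  [[0.006,-0.002,0.07],0,0.1],
  [[0.006,-0.002,0.07],0,0.1],
  [[0.006,-0.002,0.07],0,0.1],
])

```text
time_s: 12.15
tcp_pos: [0.5416, -0.2695, 0.1169]
tcp_rot: [0.0, -0.448, 0.894, 0.0]
force: [0.5, -2.2, 1.1]
finger_gap: 0.0267
grasp_force: 30.0
```

>>> drive_tool([
  [[0,0,0],0,0.5],
  [[0,0,0],0,0.5],
  [[0,0,0],0,0.5],
  [[0,0,0],0,0.5],
  [[0,0,-0.1],0,0.5],
  [[0,0,-0.25],0,0.5],
  [[0,0,-0.4],0,0.7],
  [[0,0,-0.6],0,1],
  [[0,0,-0.6],0,1],
  [[0,0,-0.6],0,1],
])

```text
time_s: 13.15
tcp_pos: [0.5418, -0.2698, 0.2679]
tcp_rot: [0.0, -0.448, 0.894, -0.001]
force: [0.0, -0.2, -1.0]
finger_gap: 0.0757
grasp_force: 0.0
```

```bash
cat > m5.py <<'E'
from m2 import *
s,p=wrist(); print(s["time_s"],s["tcp_pos"],TR(s)[:,:2].T,s["force"]); 
c=cloud(p,np.ones((384,512),bool)); print(knob(c,[.541,-.269,float(sys.argv[2])]))
a=c[(np.hypot(c[:,0]-.565,c[:,1]+.205)<.045)&(c[:,2]>.055)&(c[:,2]<.08)]
if len(a): print("lid",len(a),a[:,:2].min(0),a[:,:2].max(0))
D=p["R"]@np.array([.5645,-.21,.165])+p["t"]; u=int(p["fx"]*D[0]/D[2]+p["cx"]);v=int(p["fy"]*D[1]/D[2]+p["cy"]);print(u,v)
im=p["color"][max(v-60,0):v+60,max(u-80,0):u+80,::-1]
cv2.imwrite(f"pics/{sys.argv[1]}.png",cv2.resize(im,None,fx=5,fy=5,interpolation=cv2.INTER_CUBIC))
E
python3 m5.py w6 .135
```

```text
13.15 [ 0.5418 -0.2698  0.2679] [[-0.5994 -0.8005  0.0002]
 [-0.8005  0.5994 -0.0018]] [ 0.0027 -0.2279 -1.0124]
(707, array([ 0.5414, -0.2695,  0.1366]), np.float64(0.0006466643495776713))
lid 998 [ 0.5334 -0.2398] [ 0.5913 -0.186 ]
276 252
```

View pics/w6.png

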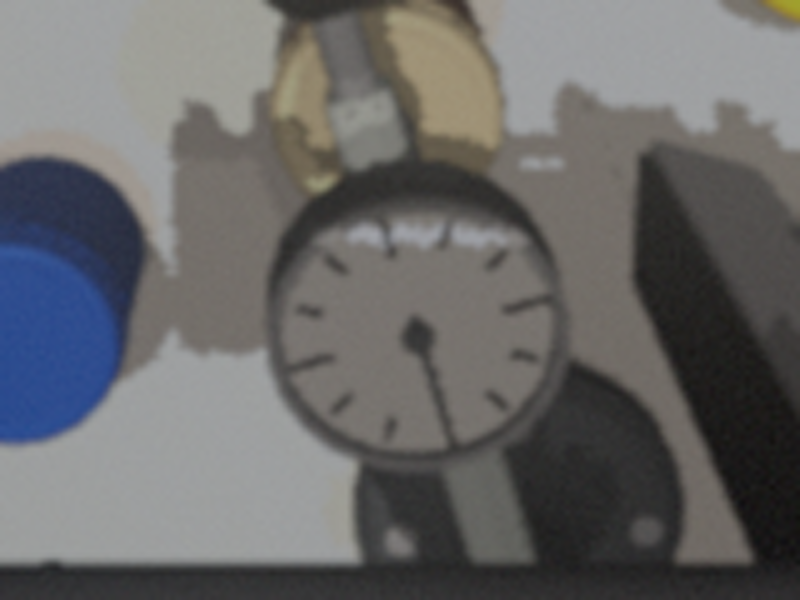

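The needle at (455,445) still points at its zero mark (toward the post), so there is no touch yet. I'll regrasp and go down about 10 mm at the knob, which can press in at most about half.

>>> drive_tool([
  [[0,0,0.15],0,0.5],
  [[0,0,0.3],0,0.5],
  [[0,0,0.45],0,0.5],
  [[0,0,0.55],0,0.5],
  [[0,0,0.6],0,0.5],
  [[0,0,0.6],0,0.3],
  [[0,0,0.6],0,0.1],
  [[0,0,0.6],0,0.1],
  [[0,0,0.6],0,0.1],
  [[0,0,0.6],0,0.1],
  [[0,0,0.6],0,0.1],
])

```text
time_s: 14.3
tcp_pos: [0.5419, -0.2699, 0.1176]
tcp_rot: [0.0, -0.448, 0.894, -0.0]
force: [-0.3, 0.2, 2.1]
finger_gap: 0.0266
grasp_force: 30.0
```

>>> drive_tool([
  [[0,0,0.008],0,0.1],
  [[0,0,0.016],0,0.1],
  [[0,0,0.024],0,0.1],
  [[0,0,0.032],0,0.1],
  [[0,0,0.042],0,0.1],
  [[0,0,0.042],0,0.1],
  [[0,0,0.042],0,0.1],
])

```text
time_s: 15.0
tcp_pos: [0.5415, -0.2699, 0.1065]
tcp_rot: [-0.0, -0.448, 0.894, -0.0]
force: [0.7, -3.0, 3.8]
finger_gap: 0.0267
grasp_force: 30.0
```

>>> drive_tool([
  [[0,0,0],0,0.5],
  [[0,0,0],0,0.5],
  [[0,0,0],0,0.5],
  [[0,0,0],0,0.5],
  [[0,0,-0.1],0,0.5],
  [[0,0,-0.25],0,0.5],
  [[0,0,-0.4],0,0.7],
  [[0,0,-0.6],0,1],
  [[0,0,-0.6],0,1],
  [[0,0,-0.6],0,1],
])

```text
time_s: 16.0
tcp_pos: [0.5418, -0.2699, 0.2573]
tcp_rot: [0.0, -0.448, 0.894, -0.001]
force: [0.7, -0.5, -0.8]
finger_gap: 0.076
grasp_force: 0.0
```

```bash
python3 m5.py w7 .126
```

```text
16.0 [ 0.5418 -0.2699  0.2573] [[-0.5994 -0.8005  0.0003]
 [-0.8005  0.5994 -0.0019]] [ 0.7    -0.5445 -0.7803]
(712, array([ 0.5415, -0.2697,  0.125 ]), np.float64(0.0007286506939231008))
lid 952 [ 0.5334 -0.2398] [ 0.5908 -0.187 ]
276 257
```

View pics/w7.png

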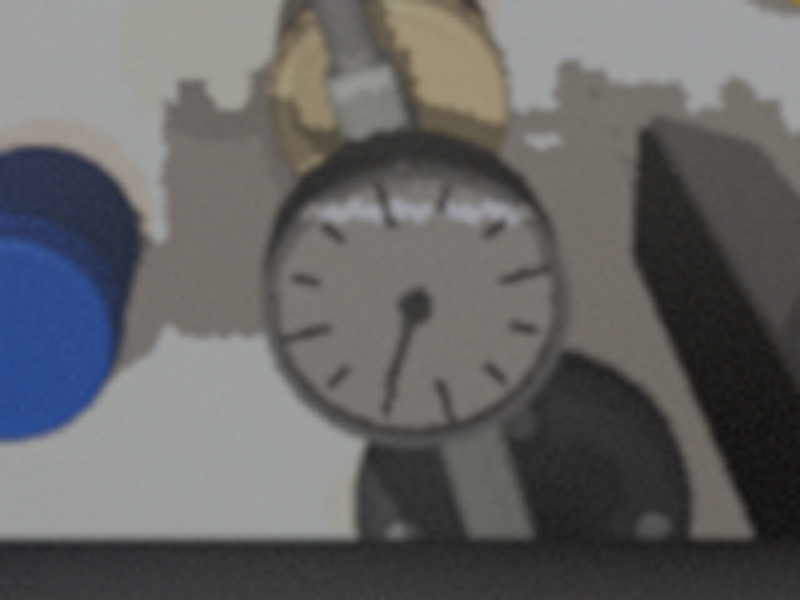

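The needle has moved from zero by one tick (1/12 turn, about 1.2 mm), now at (387,412). It needs about 6 mm more at the foot, so about 9 mm at the knob with spring-back.

>>> drive_tool([
  [[0,0,0.15],0,0.5],
  [[0,0,0.3],0,0.5],
  [[0,0,0.45],0,0.5],
  [[0,0,0.55],0,0.5],
  [[0,0,0.6],0,0.5],
  [[0,0,0.6],0,0.3],
  [[0,0,0.6],0,0.1],
  [[0,0,0.6],0,0.1],
  [[0,0,0.6],0,0.1],
  [[0,0,0.6],0,0.1],
  [[0,0,0.6],0,0.1],
])

```text
time_s: 17.15
tcp_pos: [0.5419, -0.2699, 0.1071]
tcp_rot: [0.0, -0.448, 0.894, -0.0]
force: [1.0, 0.3, 2.2]
finger_gap: 0.0266
grasp_force: 30.0
```

>>> drive_tool([
  [[0,0,0.006],0,0.1],
  [[0,0,0.012],0,0.1],
  [[0,0,0.018],0,0.1],
  [[0,0,0.024],0,0.1],
  [[0,0,0.03],0,0.1],
  [[0,0,0.036],0,0.1],
  [[0,0,0.036],0,0.1],
  [[0,0,0.036],0,0.1],
])

```text
time_s: 17.95
tcp_pos: [0.5419, -0.2696, 0.0978]
tcp_rot: [0.0, -0.448, 0.894, -0.0]
force: [1.0, 1.6, 6.9]
finger_gap: 0.0265
grasp_force: 30.0
```

>>> drive_tool([
  [[0,0,0],0,0.5],
  [[0,0,0],0,0.5],
  [[0,0,0],0,0.5],
  [[0,0,0],0,0.5],
  [[0,0,-0.1],0,0.5],
  [[0,0,-0.25],0,0.5],
  [[0,0,-0.4],0,0.7],
  [[0,0,-0.6],0,1],
  [[0,0,-0.6],0,1],
  [[0,0,-0.6],0,1],
])

```text
time_s: 18.95
tcp_pos: [0.5418, -0.27, 0.2483]
tcp_rot: [0.0, -0.448, 0.894, -0.001]
force: [-0.1, -0.2, -0.9]
finger_gap: 0.0752
grasp_force: 0.0
```

```bash
python3 m5.py w8 .117
```

```text
18.95 [ 0.5418 -0.27    0.2483] [[-0.5995 -0.8004  0.0003]
 [-0.8004  0.5995 -0.0019]] [-0.0681 -0.1927 -0.8949]
(711, array([ 0.5415, -0.2695,  0.116 ]), np.float64(0.0006881215623665729))
lid 881 [ 0.5338 -0.2384] [ 0.5915 -0.1872]
277 262
```

View pics/w8.png

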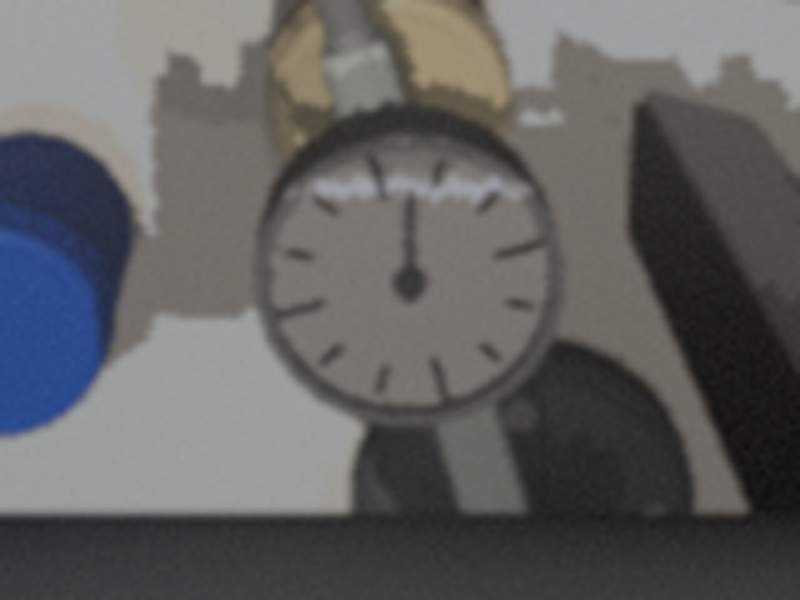

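The needle at (411,195) is just past the opposite long tick (375,175), so about 0.54 of a turn, or roughly 7.5 mm. The jar hasn't moved within measurement noise, and the gripper is clear.

```bash
python3 -c "
from station import manip
print(manip.close_job())"
```

```text
the job is handed in; nothing more can be done
None
```

The gauge is set on the larger amber jar: the plunger stands over the middle of its lid, pushed in about 7.5 mm of 14 with the needle just past half-way; the arm is released, the jar did not measurably move, and the job was handed in at about 19 s.

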